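# Snap the protective cap onto the transmitter and keep it pressed

### The job

Pick up the loose red protective cap and push it straight down onto the stud of the transmitter with the red band until it clicks, then keep pressing it down so that the rubber seal under it is clearly squeezed. Finish while still holding the cap pressed down like that: do not let go or ease off at the end. Leave the yellow cap, the screwdriver and the blue bin where they are.

Things in the scene. Friction and masses are not known exactly. Their poses are not given: they have to be found in the camera images.
- red_cap_c (a point): Centre (half-way up) of the loose red cap: a plastic cylinder of 36 mm diameter and 30 mm height, 30 g, standing open side down on the bench, z axis up. It is hollow: at its lower rim a lip 3 mm high has a bore of 23 mm; above it the bore is 30 mm, up to a flat roof 4 mm thick. Its lower rim is 15 mm below this point. Any yaw is as good.
- red_cap: The same red cap; origin at the centre of its lower rim, z axis up through its roof.
- red_seat (a point): Centre of the top face of the unsqueezed black rubber seal (33 mm diameter) of the red-banded transmitter, 47 mm above the bench; z up. A clicked-on cap rests with its lower rim at about this height (cap centre 15 mm above it); pressing further squeezes the seal.
- red_stud_tip (a point): Top centre of the red transmitter's steel stud, 69 mm above the bench: 20 mm diameter, rising 22 mm from the seal, top 4 mm bevelled to 12 mm diameter. Four sprung brass balls stand out 3.5 mm from it, centred 7 mm above the seal. The cap's lip meets them with its rim 12 mm above the seal.
- red_unit: Transmitter with red band and foot, bolted upright to the bench; origin at the centre of its underside. Foot 60 mm diameter, 8 mm high; body 33 mm diameter up to the seal. Pushing the cap on takes 10 to 12 N (16 N for a moment), most with its rim 10 to 7 mm above the seal; then the force drops and the balls snap out over the lip, drawing the cap down onto the seal (the click).
- red_seal (a joint): How far the red transmitter's seal is squeezed, m: 0 free, 0.004 fully squeezed (end stop); 3 N per mm. A cap clicked on and left alone squeezes it by about 0.0005; pressed firmly (6 to 9 N) by 0.002 to 0.003.
- yellow_cap_c (a point): Centre of the yellow cap, same size as the red one, standing on the bench. To be left alone.
- yellow_seat (a point): The same point on the transmitter with the yellow band and foot, of the same size (an obstacle; its stud ends 69 mm above the bench). Not to be used.
- screwdriver: Loose screwdriver, 180 mm long with an orange handle, lying on the bench along its x axis; origin under its middle. To be left alone.
- bin: Loose blue open plastic bin, 100 x 140 x 50 mm high, origin at the centre of its underside. To be left alone.
There are look-alikes about, which are no part of the job. Several things have the shape of the red_cap; the one meant has the colours described above.

How it is judged (in metres and radians):
On the way:
1. the red cap has been lifted clear of the bench (height (world z) of red_cap_c above 0.05 m), for 0.2 s.
At the end, for the whole second after the job is handed in: The red cap sits upright (0.1 rad) on the red-banded transmitter's stud, within 3 mm of its axis, at rest, clicked on and still pressed by the fingers (over 2 N) so that the seal is squeezed by over 1.2 mm (cap centre under 14 mm above the free seal's top) (horizontal distance between red_cap_c and red_seat below 0.003 m and angle between red_cap_c's own z axis and vertical below 0.1 rad and z of red_cap_c in the frame of red_seat below 0.014 m and value of joint red_seal above 0.0012 m and contact force between the fingers and red_cap above 2 N and linear speed of red_cap below 0.02 m/s); the arm keeps its last pose, push and grip.
It fails at once if the yellow cap is moved by more than 15 mm (distance of yellow_cap_c from where it was at the start of the episode above 0.015 m).
It fails at once if the screwdriver is moved by more than 15 mm (distance of screwdriver from where it was at the start of the episode above 0.015 m).
It fails at once if the bin is moved by more than 15 mm (distance of bin from where it was at the start of the episode above 0.015 m).
It also fails if it takes over 51 s, if anything falls off the work surface, if the arm or the gripper's body presses on something with over 40 N, if the wrist force passes 120 N, or if a joint passes its speed limit or range.

### The arm

A 6-joint arm with a two-finger parallel gripper is mounted at the origin on the work surface. World frame = base frame: x ahead of the robot, y to its left, z up, the work surface at z = 0. Lengths are in m, angles in degrees, forces in N, time in s.
With the tool pointing down it reaches from about 0.4 to 0.825 m from the base axis. Payload 7 kg.
Tool frame: the origin (TCP) lies between the finger pads; the fingertips stand 11 mm ahead of it and the grasp point (between the pads) lies 8 mm behind it; z points along the fingers, y is the direction in which the jaws open and shut (so a half turn about z gives the same grasp; the last joint's range is limited). The gripper opens to 88 mm and grips with 3 to 60 N. Pads are 19 mm wide; open, the fingers measure 130 mm over their backs; the gripper's body (78 mm by 193 mm) begins 47 mm behind the grasp point.
Start: joints at [92.137, 20.546, 0.682, 0, -70.136, -16.507], TCP at [0.168, 0.654, 0.238] pointing down, gripper open.
Joint ranges: [-176.03, 176.03], [-82.01, 121.73], [-58.28, 71.71], [-173.87, 95.51], [-174.79, -0.11], [-173.66, 173.66]. Speed limits (degrees/s): [136.94, 136.94, 172.46, 180, 180, 180].

### API

Orientations are given as [roll, pitch, yaw] about the fixed x, y, z axes, in that order (R = Rz(yaw) Ry(pitch) Rx(roll)).
In Python, from plant import r gives the robot as it stands.
- The arm moves only by the shell command python3 -m inch 'ROWS' [OPENING] [FORCE]. ROWS is JSON, a list of rows, each an object of numbers: "x", "y", "z": the shift along the tool's x, y, z as a fraction of full scale; "yaw": the turn about the tool's z as a fraction of full scale. In form: [{"x": .., "y": .., "z": .., "yaw": ..}, ...]. A call has 1 to 5 rows; each row shifts and turns the pose as measured when the row begins, along the tool's axes as they then stand; what a row does not reach is not made up. Full scale, the value 1, is 0.025 m for a shift and 4 degrees for a turn. A row lasts 1/12 s, in which the tool goes at most 41.7 mm and 7.16 degrees, less where a joint would pass 70% of its speed; a pose out of reach is approached as far as the arm can. A call with a number of a shift or a turn outside -1 to 1 is refused whole. A call with a gripper value outside its range is refused whole. OPENING is the opening, from -1 (shut) to 1 (fully open), set as the call begins (- or left out, the last holds). The fingers move at their own pace and stop on an object; FORCE is the grip in N (left out, the last holds). Time passes only in rows, so rows that do not move let the fingers close. It gives the time, the measured TCP pose, the force and the opening at its end, in the units of the state.
- r.get_state(): the state, without advancing time (a new reading comes with each control period).
- r.capture(name): name is "scene" or "top" or "wrist"; returns (picture, depth): 420x560x3 uint8, red, green, blue; 420x560 float32, m along the optical axis (not along the pixel's ray), 0 where there is no reading.
- r.camera_info(name): a dict with "mtx" (3x3 intrinsics, pixels), "pose" (4x4, takes a point from camera to world coordinates). Camera axes: x right, y down, z forward; pixel columns grow to the right and rows downward; lengths in m; the calibration is good to about 2 mm. A picture is of the moment at which its call begins: read the wrist's pose just before it. camera_info takes no time and is no camera call; for the wrist camera it gives the pose at the moment of the call.
- r.close_job(): hands the job in, once; it reports no verdict.
The state is a dict: "time_s": time; "joints": joint angles; "qd": joint speeds; "joint_torque": joint torques, N m; "tcp_pos": TCP position; "eef_rot": TCP orientation; "contact_force": force on the tool from outside, world axes, zero at the start; "moment": the same for the moment, N m; "gripper_width": finger opening in m.
Only numpy, scipy, OpenCV 4.12 (cv2) and the standard library are available. Lean on these libraries where they do the work, as an engineer would, in place of code of your own. Each camera call takes 0.05 s, during which the arm holds its last target. There are 200 camera calls.

## Working session

There is one attempt and no reset: what is moved stays moved. The work goes in short steps, Python scripts to look and compute and a shell command to move; the robot and the scene stay as the last step left them, time stands still between calls to the robot, and variables do not carry over. Pictures are saved under pics/ and viewed, about 8 in all and at most 12, crops included, and the job is handed in when it is done.

```bash
mkdir -p pics; ls; python3 - <<'E'
from plant import r
import cv2,numpy as np
s=r.get_state();print(s)
for n in ("scene","top"):
    p,d=r.capture(n);i=r.camera_info(n);print(n,i)
    cv2.imwrite(f"pics/{n}0.png",p[:,:,::-1]);np.savez(f"pics/{n}0.npz",p=p,d=d,mtx=i["mtx"],pose=i["pose"])
E
```

```text
pics
{'time_s': 0.0, 'joints': array([ 9.21382147e+01,  2.05910605e+01,  6.35112834e-01, -1.97161499e-02,
       -7.01355582e+01, -1.65066199e+01]), 'qd': array([-0.06868749, -0.01189742, -0.12078584, -0.0039155 , -0.04763655,
       -0.02807416]), 'joint_torque': array([-8.07803626e-04, -5.82713842e+01,  2.93068850e+01,  6.99778005e+00,
        7.14774389e-03, -1.51418249e-04]), 'tcp_pos': array([0.16741792, 0.65343601, 0.23663834]), 'eef_rot': array([ 1.79906999e+02, -8.23100210e-03, -1.43751129e+01]), 'contact_force': array([-0.4548172 , -0.01140703, -0.51702283]), 'moment': array([ 0.01008621,  0.04645909, -0.00708651]), 'gripper_width': 0.08739450858638761}
scene {'mtx': array([[422.4770609 ,   0.        , 280.60223313],
       [  0.        , 422.4770609 , 210.13138318],
       [  0.        ,   0.        ,   1.        ]]), 'pose': array([[-0.78674503,  0.42141264, -0.45104727,  0.93637407],
       [ 0.61722976,  0.54621002, -0.56628795,  0.52467347],
       [ 0.00772564, -0.72392403, -0.68983644,  0.66760153],
       [ 0.        ,  0.        ,  0.        ,  1.        ]])}
top {'mtx': array([[386.86382889,   0.        , 281.0254161 ],
       [  0.        , 386.86382889, 203.87988321],
       [  0.        ,   0.        ,   1.        ]]), 'pose': array([[ 0.01051797, -0.98904677,  0.14722725,  0.38783333],
       [-0.99980857, -0.01283115, -0.01477077,  0.04975768],
       [ 0.01649808, -0.1470437 , -0.9889924 ,  1.01138228],
       [ 0.        ,  0.        ,  0.        ,  1.        ]])}
```

View pics/top0.png

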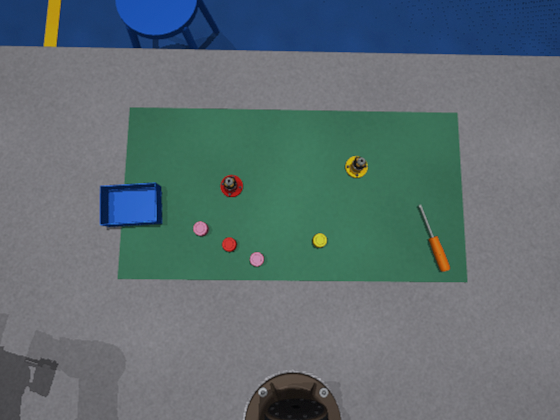

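View pics/scene0.png

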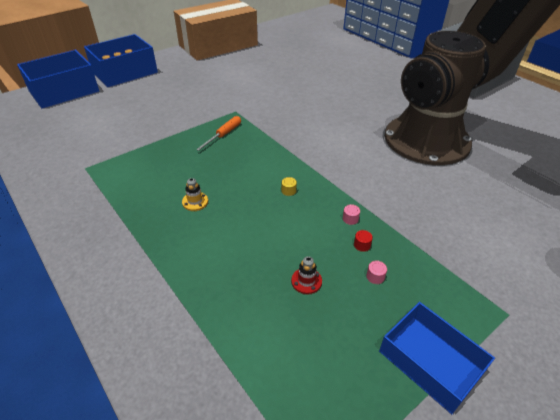

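The top view shows three candidates with a reddish cap shape: pink (200,229), red (229,244) and pink (257,259). Only (229,244) is true red. The yellow cap is at (320,240), the red-footed unit at (231,186), the yellow unit at (357,166). I'll measure these in both views and confirm with a crop.

```bash
cat > h.py <<'E'
import numpy as np,cv2
def ray(mtx,pose,u,v):
    d=pose[:3,:3]@np.linalg.solve(mtx,[u,v,1.]);return pose[:3,3],d
def onplane(mtx,pose,u,v,z):
    o,d=ray(mtx,pose,u,v);return o+d*(z-o[2])/d[2]
def blobs(p,lo,hi,amin=30,smin=150,vmin=60):
    h=cv2.cvtColor(p,cv2.COLOR_RGB2HSV)
    H=h[...,0].astype(int);m=((H>=lo)&(H<=hi)) if lo<=hi else ((H>=lo)|(H<=hi))
    m&=(h[...,1]>smin)&(h[...,2]>vmin)
    n,l,s,c=cv2.connectedComponentsWithStats(m.astype(np.uint8))
    return [(s[i],c[i],l==i) for i in range(1,n) if s[i,4]>=amin]
def cloud(d,mtx,pose,m):
    v,u=np.nonzero(m&(d>0));z=d[v,u]
    return (pose[:3,:3]@(np.linalg.inv(mtx)@np.stack([u,v,np.ones_like(u)])*z)).T+pose[:3,3]
E
python3 - <<'E'
from h import *
for n in("top","scene"):
    f=np.load(f"pics/{n}0.npz");p,d,M,T=f["p"],f["d"],f["mtx"],f["pose"]
    for nm,lo,hi,sm in(("red",172,6,190),("pink",160,179,70),("yel",22,33,150),("orange",7,20,170)):
        for s,c,m in blobs(p,lo,hi,25,sm):
            if s[4]>2500: continue
            q=cloud(d,M,T,m)
            top=q[q[:,2]>q[:,2].max()-.006] if len(q) else q
            print(n,nm,s.tolist(),c.round(1),"z30:",onplane(M,T,*c,.03).round(4),"topcloud",top.mean(0).round(4),len(top),"zmax",q[:,2].max().round(3))
a=cv2.imread("pics/top0.png")[150:280,180:340];b=cv2.imread("pics/scene0.png")[200:300,280:400]
a=cv2.resize(a,None,fx=3,fy=3,interpolation=2);b=cv2.resize(b,(310,258),interpolation=2);o=np.zeros((390,790,3),np.uint8);o[:,:480]=a;o[:258,480:]=b
cv2.imwrite("pics/crop1.png",o)
E
```

```text
top red [221, 176, 22, 21, 158] [232.8 188.3] z30: [0.5729 0.1596 0.03  ] topcloud [0.5908 0.1514 0.049 ] 2 zmax 0.05
top red [223, 238, 14, 13, 79] [229.2 244.6] z30: [0.4285 0.1647 0.03  ] topcloud [0.4288 0.1654 0.0302] 68 zmax 0.034
top pink [193, 221, 15, 15, 168] [200.4 228.4] z30: [0.4686 0.2386 0.03  ] topcloud [0.4706 0.239  0.0309] 121 zmax 0.035
top pink [250, 252, 14, 14, 151] [256.5 258.8] z30: [0.3938 0.0953 0.03  ] topcloud [0.3943 0.0956 0.0315] 74 zmax 0.036
top yel [44, 0, 17, 47, 561] [52.1 22.9] z30: [1.025  0.6649 0.03  ] topcloud [0.9738 0.6735 0.0014] 4 zmax 0.005
top yel [345, 156, 23, 22, 170] [354.2 168.3] z30: [ 0.6302 -0.1549  0.03  ] topcloud [ 0.6477 -0.151   0.0477] 1 zmax 0.048
top yel [313, 233, 14, 15, 161] [319.3 240. ] z30: [ 0.4428 -0.0629  0.03  ] topcloud [ 0.4448 -0.064   0.0307] 111 zmax 0.034
top orange [429, 236, 21, 35, 347] [439.1 253.8] z30: [ 0.4113 -0.3668  0.03  ] topcloud [ 0.4099 -0.3742  0.0254] 130 zmax 0.03
scene red [355, 231, 17, 20, 280] [362.8 240.2] z30: [0.4417 0.1738 0.03  ] topcloud [0.433  0.1673 0.0293] 168 zmax 0.032
scene red [292, 271, 30, 23, 305] [305.9 283.1] z30: [0.6034 0.1842 0.03  ] topcloud [0.5949 0.1762 0.0289] 30 zmax 0.032
scene pink [343, 205, 17, 19, 270] [351. 214.] z30: [0.4059 0.1041 0.03  ] topcloud [0.3959 0.096  0.0294] 142 zmax 0.033
scene pink [367, 261, 20, 23, 363] [376.3 271.8] z30: [0.4802 0.2461 0.03  ] topcloud [0.4719 0.2408 0.0293] 217 zmax 0.032
scene yel [282, 178, 14, 17, 221] [288.5 186. ] z30: [ 0.4545 -0.0516  0.03  ] topcloud [ 0.4455 -0.0626  0.0294] 116 zmax 0.033
scene orange [217, 116, 24, 21, 219] [228.6 125.9] z30: [ 0.425  -0.3517  0.03  ] topcloud [ 0.4145 -0.3708  0.0237] 100 zmax 0.028
scene orange [186, 194, 19, 10, 88] [195.5 198.2] z30: [ 0.647  -0.1462  0.03  ] topcloud [ 0.6469 -0.1528  0.0301] 27 zmax 0.033
```

View pics/crop1.png

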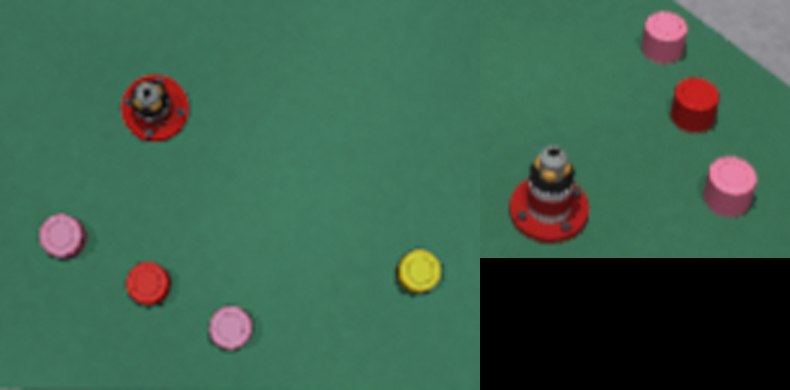

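The crop confirms that the true red cap sits between two pink ones, at about (0.430, 0.165), with its top at 30 mm as it should be. I'm moving over it and will open the jaws across the line of pink caps.

```bash
python3 -m inch '[{"x":0.88,"y":0.96,"z":0.1},{"x":0.88,"y":0.96,"z":0.1},{"x":0.88,"y":0.96,"z":0.1},{"x":0.88,"y":0.96,"z":0.1},{"x":0.88,"y":0.96,"z":0.1}]'
python3 -m inch '[{"x":0.88,"y":0.96,"z":0.1},{"x":0.88,"y":0.96,"z":0.1},{"x":0.88,"y":0.96,"z":0.1},{"x":0.88,"y":0.96,"z":0.1},{"x":0.88,"y":0.96,"z":0.1}]'
```

```text
validation failed for argument at $[0]...
validation failed for argument at $[0]...
```

```bash
python3 -m inch '[{"yaw":-1},{"yaw":-1},{"yaw":-1},{"yaw":-1},{"yaw":-1}]'; python3 - <<'E'
from plant import r
s=r.get_state();print(s["tcp_pos"],s["eef_rot"],s["joints"])
E
```

```text
[0.16744162 0.65348109 0.23674139] [ 1.79918679e+02 -6.88361285e-03 -1.43759923e+01] [ 9.21371194e+01  2.05853463e+01  6.39297161e-01 -1.75594133e-02
 -7.01338748e+01 -1.65071380e+01]validation failed for argument at $[0]...
```

```bash
python3 -m inch '[{"x":0.88,"y":0.96,"z":0.1,"yaw":0},{"x":0.88,"y":0.96,"z":0.1,"yaw":0},{"x":0.88,"y":0.96,"z":0.1,"yaw":0},{"x":0.88,"y":0.96,"z":0.1,"yaw":0},{"x":0.88,"y":0.96,"z":0.1,"yaw":0}]'
```

```text
time_s: 0.52
tcp_pos: [0.2434, 0.5085, 0.2194]
eef_rot: [179.6, -0.0, -14.1]
contact_force: [-0.2, 0.6, 0.2]
gripper_width: 0.0875
```

```bash
python3 -m inch '[{"x":0.88,"y":0.96,"z":0.1,"yaw":0},{"x":0.88,"y":0.96,"z":0.1,"yaw":0},{"x":0.88,"y":0.96,"z":0.1,"yaw":0},{"x":0.88,"y":0.96,"z":0.1,"yaw":0},{"x":0.88,"y":0.96,"z":0.1,"yaw":0}]'
python3 -m inch '[{"x":0.88,"y":0.96,"z":0.1,"yaw":0},{"x":0.88,"y":0.96,"z":0.1,"yaw":0},{"x":0.88,"y":0.96,"z":0.1,"yaw":0},{"x":0.88,"y":0.96,"z":0.1,"yaw":0},{"x":0,"y":0,"z":0,"yaw":-1}]'
```

```text
time_s: 0.93
tcp_pos: [0.3227, 0.3564, 0.2058]
eef_rot: [179.5, -0.0, -14.0]
contact_force: [0.6, -0.4, -0.2]
gripper_width: 0.088
time_s: 1.35
tcp_pos: [0.3865, 0.2306, 0.1953]
eef_rot: [179.3, 0.1, -10.1]
contact_force: [0.4, -0.2, -1.0]
gripper_width: 0.0875
```

```bash
for i in 1; do python3 -m inch '[{"x":0.7,"y":0.7,"z":0,"yaw":-1},{"x":0.7,"y":0.7,"z":0,"yaw":-1},{"x":0,"y":0.7,"z":0,"yaw":-1},{"x":0,"y":0,"z":0,"yaw":-1},{"x":0,"y":0,"z":0,"yaw":-1}]'; done
python3 -m inch '[{"x":0,"y":0,"z":0,"yaw":-1},{"x":0,"y":0,"z":0,"yaw":-1},{"x":0,"y":0,"z":0,"yaw":-1},{"x":0,"y":0,"z":0,"yaw":-1},{"x":0,"y":0,"z":0,"yaw":-1}]'
python3 -m inch '[{"x":0,"y":0,"z":0,"yaw":-1},{"x":0,"y":0,"z":0,"yaw":-1},{"x":0,"y":0,"z":0,"yaw":-1},{"x":0,"y":0,"z":0,"yaw":-1},{"x":0,"y":0,"z":0,"yaw":-1}]'
python3 -m inch '[{"x":0,"y":0,"z":0,"yaw":-1},{"x":0,"y":0,"z":0,"yaw":-1},{"x":0,"y":0,"z":0,"yaw":-1},{"x":0,"y":0,"z":0,"yaw":0}]'
cat > look.py <<'E'
import sys
from plant import r
from h import *
def look(tag,cam="wrist"):
    s=r.get_state();i=r.camera_info(cam);p,d=r.capture(cam)
    cv2.imwrite(f"pics/{tag}.png",p[:,:,::-1]);np.savez(f"pics/{tag}.npz",p=p,d=d,mtx=i["mtx"],pose=i["pose"])
    print("tcp",s["tcp_pos"].round(4),s["eef_rot"].round(2),"F",s["contact_force"].round(2),"w",s["gripper_width"])
    return s,p,d,i["mtx"],i["pose"]
def tool(s,delta):
    from scipy.spatial.transform import Rotation as R
    return R.from_euler("xyz",s["eef_rot"],degrees=True).as_matrix().T@np.asarray(delta)/.025
E
python3 - <<'E'
from look import *
s,p,d,M,T=look("w1");print(T[:3,3],s["joints"].round(1))
for b,c,m in blobs(p,172,6,60,190):
    q=cloud(d,M,T,m)
    t=q[q[:,2]>q[:,2].max()-.006]
    (u,v),rad=cv2.minEnclosingCircle(np.argwhere(m)[:,::-1].astype(np.float32))
    print(b.tolist(),c.round(1),(u,v,rad),onplane(M,T,*c,.03).round(4),t.mean(0).round(4) if len(t) else 0)
E
```

```text
time_s: 1.77
tcp_pos: [0.4167, 0.1674, 0.1948]
eef_rot: [179.4, 0.4, 10.6]
contact_force: [0.2, 1.2, -1.3]
gripper_width: 0.0878
time_s: 2.18
tcp_pos: [0.4157, 0.1652, 0.1936]
eef_rot: [179.6, 0.8, 31.4]
contact_force: [-0.1, -0.4, 0.4]
gripper_width: 0.0876
time_s: 2.6
tcp_pos: [0.4145, 0.1642, 0.1924]
eef_rot: [180.0, 1.0, 52.5]
contact_force: [-0.6, 0.4, 0.6]
gripper_width: 0.0878
time_s: 2.93
tcp_pos: [0.4135, 0.1635, 0.1914]
eef_rot: [-179.7, 1.1, 65.2]
contact_force: [0.3, 0.4, 0.2]
gripper_width: 0.0874
tcp [0.4135 0.1635 0.1914] [-179.73    1.12   65.25] F [0.26 0.44 0.24] w 0.08743564854179607
[0.44235471 0.22723481 0.33745311] [ 4.72e+01  1.20e+00 -3.03e+01  1.00e-01 -5.97e+01  1.08e+02]
[402, 94, 53, 58, 1222] [422.4 122.5] (430.5, 123.0, 30.516489028930664) [0.5665 0.1754 0.03  ] [0.5712 0.1719 0.0291]
[281, 169, 33, 36, 917] [297.2 186.5] (297.0, 186.42857360839844, 17.684980392456055) [0.4295 0.1685 0.03  ] [0.4293 0.1673 0.0303]
```

View pics/w1.png

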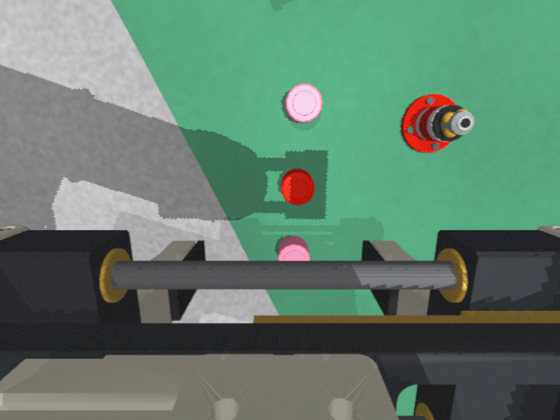

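Wrist picture: the red cap is at (297,186), which gives (0.429, 0.167), and the top view agrees to 2–3 mm. The pink caps lie along the tool x axis, clear of the jaws, and the red unit's stud tip is at (465,121). I'm descending.

```bash
python3 -m inch '[{"x":0.2,"y":0.25,"z":1,"yaw":0},{"x":0.2,"y":0.25,"z":1,"yaw":0},{"x":0,"y":0,"z":1,"yaw":0},{"x":0,"y":0,"z":1,"yaw":0},{"x":0,"y":0,"z":1,"yaw":0}]'
python3 -m inch '[{"x":0,"y":0,"z":0,"yaw":0}]'
python3 - <<'E'
from look import *
s=r.get_state();print(s["tcp_pos"],s["eef_rot"],tool(s,np.array([.4292,.1670,.016])-s["tcp_pos"]))
f=np.load("pics/w1.npz");print("tip w1",onplane(f["mtx"],f["pose"],465,122,.069), "foot",onplane(f["mtx"],f["pose"],431,123,.008))
f=np.load("pics/top0.npz");print("foot top",onplane(f["mtx"],f["pose"],231.5,186,.008),"tip",onplane(f["mtx"],f["pose"],180+149/3,150+90/3,.069))
E
```

```text
time_s: 3.4
tcp_pos: [0.4326, 0.1691, 0.0681]
eef_rot: [179.9, 0.3, 64.3]
contact_force: [-0.2, 0.1, -0.0]
gripper_width: 0.0873
time_s: 3.48
tcp_pos: [0.4302, 0.167, 0.0642]
eef_rot: [-179.9, 0.7, 64.0]
contact_force: [-0.5, -0.6, 0.0]
gripper_width: 0.0876
[0.43024591 0.16701936 0.06415937] [-179.92660223    0.69583022   64.04801509] [ 0.00439088 -0.03481086  1.92650971]
tip w1 [0.58374549 0.1671729  0.069     ] foot [0.58337679 0.16740528 0.008     ]
foot top [0.58313802 0.16577863 0.008     ] tip [0.58634712 0.16370693 0.069     ]
```

```bash
python3 -m inch '[{"x":0,"y":-0.03,"z":0.8,"yaw":0},{"x":0,"y":0,"z":0.7,"yaw":0},{"x":0,"y":0,"z":0.3,"yaw":0},{"x":0,"y":0,"z":0,"yaw":0}]'
```

```text
time_s: 3.82
tcp_pos: [0.4305, 0.1677, 0.02]
eef_rot: [-180.0, 0.7, 63.7]
contact_force: [-0.7, -0.2, 0.4]
gripper_width: 0.0878
```

```bash
python3 -m inch '[{"x":0,"y":0,"z":0.12,"yaw":0},{"x":0,"y":0,"z":0,"yaw":0}]'; python3 -m inch '[{"x":0,"y":0,"z":0,"yaw":0},{"x":0,"y":0,"z":0,"yaw":0},{"x":0,"y":0,"z":0,"yaw":0},{"x":0,"y":0,"z":0,"yaw":0},{"x":0,"y":0,"z":0,"yaw":0}]' -1 50;python3 -m inch '[{"x":0,"y":0,"z":0,"yaw":0},{"x":0,"y":0,"z":0,"yaw":0},{"x":0,"y":0,"z":0,"yaw":0},{"x":0,"y":0,"z":0,"yaw":0},{"x":0,"y":0,"z":0,"yaw":0}]'
```

```text
time_s: 3.98
tcp_pos: [0.4314, 0.1683, 0.0186]
eef_rot: [180.0, 0.7, 63.6]
contact_force: [-0.8, -0.1, 0.7]
gripper_width: 0.0872
time_s: 4.4
tcp_pos: [0.4333, 0.1702, 0.0222]
eef_rot: [179.8, 0.3, 63.6]
contact_force: [-0.1, 0.5, 0.8]
gripper_width: 0.0601
time_s: 4.82
tcp_pos: [0.4334, 0.1703, 0.0227]
eef_rot: [179.8, 0.3, 63.6]
contact_force: [0.9, -0.2, 0.3]
gripper_width: 0.0353
```

The cap is gripped (35 mm), but the tool crept up 6 mm while the fingers closed. I'll reopen slightly, go lower and grip again.

```bash
python3 -m inch '[{"x":0,"y":0,"z":0,"yaw":0},{"x":0,"y":0,"z":0.1,"yaw":0},{"x":0,"y":0,"z":0.1,"yaw":0},{"x":0,"y":0,"z":0.1,"yaw":0}]' 0.1 50; python3 - <<'E'
from look import *
s=r.get_state();print(s["tcp_pos"],s["eef_rot"],s["gripper_width"],tool(s,np.array([.4305,.1680,.014])-s["tcp_pos"]))
E
```

```text
time_s: 5.15
tcp_pos: [0.4336, 0.1704, 0.0149]
eef_rot: [179.8, 0.2, 63.6]
contact_force: [-0.0, 0.3, -0.1]
gripper_width: 0.0477
[0.43361084 0.17042501 0.01488849] [179.8101759    0.22060863  63.62103243] 0.047696323818054616 [-0.14204896 -0.06849821  0.03586004]
```

```bash
python3 -m inch '[{"x":-0.1,"y":0,"z":0,"yaw":0},{"x":0,"y":0,"z":0,"yaw":0},{"x":0,"y":0,"z":0,"yaw":0},{"x":0,"y":0,"z":0,"yaw":0}]' -1 55;python3 -m inch '[{"x":0,"y":0,"z":0,"yaw":0},{"x":0,"y":0,"z":0,"yaw":0}]'
```

```text
time_s: 5.48
tcp_pos: [0.432, 0.1676, 0.0138]
eef_rot: [179.8, 0.3, 63.6]
contact_force: [-0.4, 0.8, 0.2]
gripper_width: 0.0353
time_s: 5.65
tcp_pos: [0.432, 0.1676, 0.0139]
eef_rot: [179.8, 0.3, 63.6]
contact_force: [0.2, -0.3, -0.3]
gripper_width: 0.0353
```

```bash
python3 -m inch '[{"x":0,"y":0,"z":-0.6,"yaw":0},{"x":0,"y":0,"z":-1,"yaw":0},{"x":0,"y":0,"z":-1,"yaw":0},{"x":0,"y":0,"z":-1,"yaw":0},{"x":0,"y":0,"z":-1,"yaw":0}]'; python3 -m inch '[{"x":0,"y":0,"z":0,"yaw":0},{"x":0,"y":0,"z":0,"yaw":0},{"x":0,"y":0,"z":0,"yaw":0}]'
python3 - <<'E'
from look import *
s,p,d,M,T=look("w2")
print(tool(s,np.array([.583,.167,.13])-s["tcp_pos"]))
E
```

```text
time_s: 6.07
tcp_pos: [0.4285, 0.165, 0.1277]
eef_rot: [-179.9, 1.1, 63.5]
contact_force: [1.2, -0.1, -1.1]
gripper_width: 0.0354
time_s: 6.32
tcp_pos: [0.4309, 0.1671, 0.1335]
eef_rot: [179.9, 0.5, 63.6]
contact_force: [0.9, 0.1, -0.6]
gripper_width: 0.0352
tcp [0.4309 0.1671 0.1335] [179.9    0.48  63.59] F [ 0.88  0.12 -0.62] w 0.03521212081306196
[2.70343284 5.45067049 0.12638023]
```

View pics/w2.png

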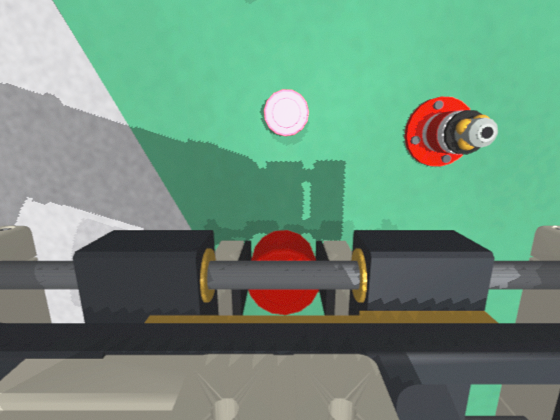

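The cap is held upright with its roof at about (283,272). The stud tip is at (486,132). I'll measure both in this one view.

```bash
cat > rel.py <<'E'
from look import *
def circ(pts):
    A=np.c_[2*pts,np.ones(len(pts))];x=np.linalg.lstsq(A,(pts**2).sum(1),rcond=None)[0]
    return x[:2],np.sqrt(x[2]+x[:2]@x[:2])
def rel(tag,s,p,d,M,T):
    rz=s["tcp_pos"][2]-.0139+.030
    m=[b for b in blobs(p,172,6,100,190,50)]
    for b,c,k in m:
        print(b.tolist(),c.round(1))
        if c[1]>200 and b[1]>215 and 230<c[0]<340:
            q=cloud(d,M,T,k);print("cap cloud z",np.percentile(q[:,2],[5,50,95]).round(4),"roof by tcp",rz)
            # roof outline points on roof plane, upper arc
            cn=max(cv2.findContours(k.astype(np.uint8),0,1)[0],key=len)[:,0,:].astype(float)
            w=np.array([onplane(M,T,u,v,rz)[:2] for u,v in cn if v<258 or v>297])
            print("cap circ",*circ(w)," n",len(w))
E
python3 - <<'E'
from rel import *
f=np.load("pics/w2.npz");p,d,M,T=[f[k] for k in("p","d","mtx","pose")]
s=r.get_state();rel("w2",s,p,d,M,T)
# bright stud tip
g=cv2.cvtColor(p,cv2.COLOR_RGB2HSV)
sub=p[100:165,400:510];q=cloud(d,M,T,np.pad(np.ones((65,110),bool),((100,255),(400,50))))
t=q[q[:,2]>.064];print("tip cloud",t.mean(0),np.ptp(t,axis=0),len(t),(t.max(0)+t.min(0))/2)
b=q[(q[:,2]>.009)&(q[:,2]<.02)]
print("tip",onplane(M,T,486,132,.069),"foot z8",end=" ")
f=[x for x in blobs(p,172,6,100,190,50) if x[1][0]>380][0][2]
cn=max(cv2.findContours(f.astype(np.uint8),0,1)[0],key=len)[:,0,:].astype(float)
cn=cn[cn[:,0]<440];print(circ(np.array([onplane(M,T,u,v,.008)[:2] for u,v in cn])))
cv2.imwrite("pics/w2c.png",cv2.resize(p[90:320,230:510,::-1],None,fx=2.8,fy=2.5))
E
```

```text
[406, 97, 63, 69, 1845] [430.2 130.2]
[252, 231, 63, 30, 1388] [282.9 247.2]
cap cloud z [0.1246 0.1421 0.1502] roof by tcp 0.14913085633895792
cap circ [0.43422978 0.17703147] 0.013795370705266683  n 78
[249, 290, 70, 25, 1221] [283.  299.5]
cap cloud z [0.1491 0.1501 0.1512] roof by tcp 0.14913085633895792
cap circ [0.42890244 0.16600858] 0.01679606063423108  n 63
tip cloud [0.58209396 0.16763137 0.06782303] [0.01970754 0.01966074 0.00803612] 674 [0.58365584 0.16674269 0.0680744 ]
tip [0.58334322 0.16713437 0.069     ] foot z8 (array([0.57308456, 0.17091516]), np.float64(0.021724724211122273))
```

```bash
cat >> rel.py <<'E'
def capfit(s,p,d,M,T,v0=294):
    from scipy.optimize import least_squares
    rz=s["tcp_pos"][2]-.0139+.030
    k=np.zeros(p.shape[:2],np.uint8)
    for b,c,m in blobs(p,172,6,100,190,50):
        if c[1]>270 and 230<c[0]<340: k|=m.astype(np.uint8)
    cn=max(cv2.findContours(k,0,1)[0],key=len)[:,0,:].astype(float)
    w=np.array([onplane(M,T,u,v+.5,rz)[:2] for u,v in cn if v>=v0])
    o=least_squares(lambda c:np.linalg.norm(w-c,axis=1)-.018,w.mean(0))
    print("cap",o.x.round(4),"res",np.abs(o.fun).mean().round(5),len(w))
    return o.x
E
python3 - <<'E'
from rel import *
f=np.load("pics/w2.npz");a=[f[k] for k in("p","d","mtx","pose")]
s=r.get_state();c=capfit(s,*a)
print("cap-tcp tool mm",25*tool(s,[*(c-s["tcp_pos"][:2]),0]))
print("to stud",tool(s,[*(np.array([.5834,.1670])-c),0.0]))
E
```

```text
cap [0.4294 0.1671] res 0.00026 71
cap-tcp tool mm [-0.36472322 -1.17102405  0.00190983]
to stud [ 2.73914854  5.51775212 -0.01845141]
```

```bash
python3 -m inch '[{"x":0.45,"y":0.9,"z":0,"yaw":0},{"x":0.45,"y":0.9,"z":0,"yaw":0},{"x":0.45,"y":0.9,"z":0,"yaw":0},{"x":0.45,"y":0.9,"z":0,"yaw":0},{"x":0.45,"y":0.9,"z":0,"yaw":0}]'; python3 -m inch '[{"x":0.45,"y":0.9,"z":0,"yaw":0},{"x":0,"y":0,"z":0,"yaw":0},{"x":0,"y":0,"z":0,"yaw":0},{"x":0,"y":0,"z":0,"yaw":0}]'
python3 - <<'E'
from rel import *
a=look("w3");c=capfit(*a)
s=a[0];print("cap-tcp tool mm",25*tool(s,[*(c-s["tcp_pos"][:2]),0]),"to stud",tool(s,[*(np.array([.5834,.1670])-c),0.0]))
E
```

```text
time_s: 6.78
tcp_pos: [0.5543, 0.1651, 0.127]
eef_rot: [-179.7, 1.0, 63.8]
contact_force: [-0.4, 0.5, -0.7]
gripper_width: 0.0356
time_s: 7.12
tcp_pos: [0.5826, 0.1631, 0.1185]
eef_rot: [-179.4, 1.5, 63.6]
contact_force: [-0.6, -0.3, -0.1]
gripper_width: 0.0357
tcp [0.5826 0.1631 0.1185] [-179.45    1.49   63.6 ] F [-0.63 -0.28 -0.09] w 0.03574897717950568
cap [0.5813 0.1634] res 0.00027 71
cap-tcp tool mm [-0.31729917 -1.27863567  0.02057354] to stud [ 0.16563245  0.01243025 -0.00444066]
```

View pics/w3.png

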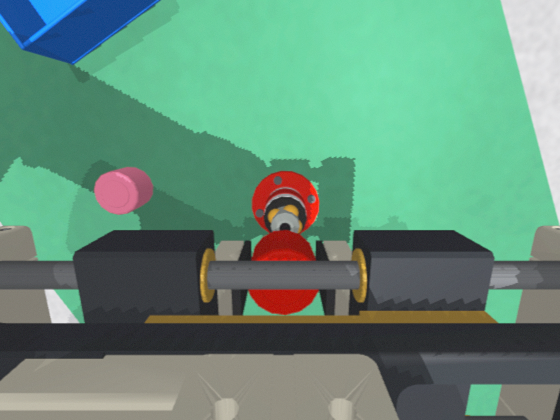

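```bash
python3 -m inch '[{"x":0.16,"y":0.02,"z":0.4,"yaw":0},{"x":0,"y":0,"z":0.5,"yaw":0},{"x":0,"y":0,"z":0,"yaw":0},{"x":0,"y":0,"z":0,"yaw":0}]'
cat > st.py <<'E'
from rel import *
from scipy.spatial.transform import Rotation as R
import sys
a=look(sys.argv[1]);c=capfit(*a)
s=a[0];z=R.from_euler("xyz",s["eef_rot"],degrees=True).as_matrix()[:,2];print("toolz",z.round(4))
rim=c+.03*z[:2];print("rim",rim.round(4),s["tcp_pos"][2]-.0139,"roof to stud",tool(s,[*(np.array([.5834,.1670])-c),0]).round(3),"rim to stud",tool(s,[*(np.array([.5834,.1670])-rim),0]).round(3))
E
python3 st.py w4
```

```text
time_s: 7.5
tcp_pos: [0.5812, 0.1667, 0.0938]
eef_rot: [-179.4, 1.5, 63.7]
contact_force: [0.2, 0.4, 0.9]
gripper_width: 0.0353
tcp [0.5812 0.1667 0.0938] [-179.38    1.54   63.69] F [0.23 0.4  0.86] w 0.03528332879662983
cap [0.5799 0.167 ] res 0.00029 71
toolz [-0.0217 -0.0194 -0.9996]
rim [0.5793 0.1664] 0.07992633851408297 roof to stud [ 0.061  0.125 -0.003] rim to stud [ 0.093  0.138 -0.004]
```

```bash
python3 -m inch '[{"x":0.1,"y":0.15,"z":0,"yaw":0},{"x":0,"y":0,"z":0.15,"yaw":0},{"x":0,"y":0,"z":0,"yaw":0}]'
python3 st.py w5; python3 - <<'E'
from look import *
A=look("s5","scene");B=look("t5","top")
o=np.zeros((400,800,3),np.uint8)
o[:,:400]=cv2.resize(A[1][200:300,260:360,::-1],(400,400),interpolation=2);w=np.load("pics/w5.npz")["p"]
o[:,400:]=cv2.resize(w[150:320,200:370,::-1],(400,400),interpolation=2);cv2.imwrite("pics/c5.png",o)
E
```

```text
time_s: 7.8
tcp_pos: [0.5858, 0.168, 0.091]
eef_rot: [-179.4, 1.5, 63.8]
contact_force: [-0.5, -0.2, -0.2]
gripper_width: 0.0352
tcp [0.5858 0.168  0.091 ] [-179.42    1.47   63.75] F [-0.53 -0.24 -0.22] w 0.0352202857349183
cap [0.5845 0.1683] res 0.00028 71
toolz [-0.0204 -0.0184 -0.9996]
rim [0.5839 0.1677] 0.0770910183581398 roof to stud [-0.065 -0.017  0.002] rim to stud [-0.035 -0.004  0.001]
tcp [0.5862 0.1681 0.0915] [-179.46    1.43   63.76] F [0.38 0.5  0.4 ] w 0.03562420642772877
tcp [0.5862 0.1681 0.0916] [-179.46    1.43   63.76] F [ 0.46  0.24 -0.03] w 0.035668643081562895
```

View pics/c5.png

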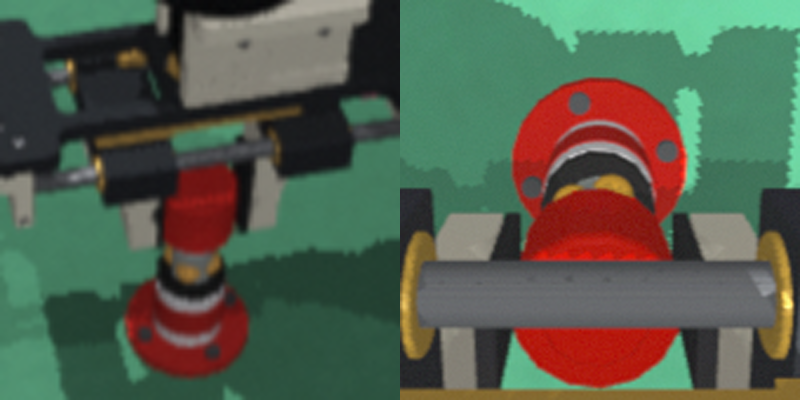

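The cap sits over the stud in both crops, within about 1–2 mm. I'm lowering it and watching the force.

```bash
python3 -m inch '[{"x":-0.04,"y":0,"z":0.2,"yaw":0},{"x":0,"y":0,"z":0.2,"yaw":0},{"x":0,"y":0,"z":0.1,"yaw":0},{"x":0,"y":0,"z":0,"yaw":0}]'; python3 st.py w6
```

```text
time_s: 8.28
tcp_pos: [0.5856, 0.1668, 0.0784]
eef_rot: [-179.5, 1.4, 63.7]
contact_force: [0.3, 0.0, 1.0]
gripper_width: 0.0355
tcp [0.5856 0.1668 0.0784] [-179.48    1.37   63.74] F [0.3  0.03 0.99] w 0.03550977430106486
cap [0.5843 0.1671] res 0.00026 71
toolz [-0.0187 -0.0175 -0.9997]
rim [0.5837 0.1666] 0.06450610731347897 roof to stud [-0.02  -0.029  0.001] rim to stud [ 0.009 -0.018 -0.   ]
```

```bash
python3 -m inch '[{"x":0,"y":0,"z":0.2,"yaw":0},{"x":0,"y":0,"z":0.2,"yaw":0}]';python3 -m inch '[{"x":0,"y":0,"z":0.2,"yaw":0},{"x":0,"y":0,"z":0.2,"yaw":0}]'
```

```text
time_s: 8.5
tcp_pos: [0.5871, 0.1675, 0.0703]
eef_rot: [-179.6, 1.2, 63.8]
contact_force: [-4.5, 3.6, 19.6]
gripper_width: 0.0352
time_s: 8.67
tcp_pos: [0.587, 0.1681, 0.0615]
eef_rot: [-179.7, 1.1, 63.8]
contact_force: [-3.6, 0.2, -1.8]
gripper_width: 0.0356
```

The force peaked near 20 N and then dropped, with the rim at about the seal height: that's the click. Now I'm pressing gently.

```bash
python3 -m inch '[{"x":0,"y":0,"z":0.08,"yaw":0},{"x":0,"y":0,"z":0.08,"yaw":0}]'; python3 -m inch '[{"x":0,"y":0,"z":0,"yaw":0},{"x":0,"y":0,"z":0,"yaw":0}]'
```

```text
time_s: 8.83
tcp_pos: [0.587, 0.1681, 0.0573]
eef_rot: [-179.7, 1.1, 63.9]
contact_force: [-3.5, -0.2, 10.1]
gripper_width: 0.0355
time_s: 9.0
tcp_pos: [0.587, 0.1681, 0.0581]
eef_rot: [-179.7, 1.1, 63.9]
contact_force: [-4.2, 0.7, 8.0]
gripper_width: 0.0349
```

```bash
python3 st.py w7; python3 - <<'E'
from look import *
f=np.load("pics/w7.npz")
for b,c,k in blobs(f["p"],172,6,100,190,50):
    if c[1]>280: print("roof z",np.median(cloud(f["d"],f["mtx"],f["pose"],k)[:,2]))
A=look("s7","scene");o=np.zeros((400,800,3),np.uint8)
o[:,:400]=cv2.resize(A[1][200:300,260:360,::-1],(400,400),interpolation=2)
o[:,400:]=cv2.resize(f["p"][150:320,200:370,::-1],(400,400),interpolation=2);cv2.imwrite("pics/c7.png",o)
E
```

```text
tcp [0.587  0.1681 0.0581] [-179.71    1.15   63.9 ] F [-4.2   0.74  7.96] w 0.03494349673806668
cap [0.5856 0.1683] res 0.00028 71
toolz [-0.0134 -0.0158 -0.9998]
rim [0.5852 0.1679] 0.04416886726284018 roof to stud [-0.087 -0.055  0.002] rim to stud [-0.062 -0.049  0.002]
roof z 0.07475944543381126
tcp [0.587  0.1681 0.0581] [-179.71    1.15   63.9 ] F [-3.86  0.11  7.32] w 0.035365119798611684
```

View pics/c7.png

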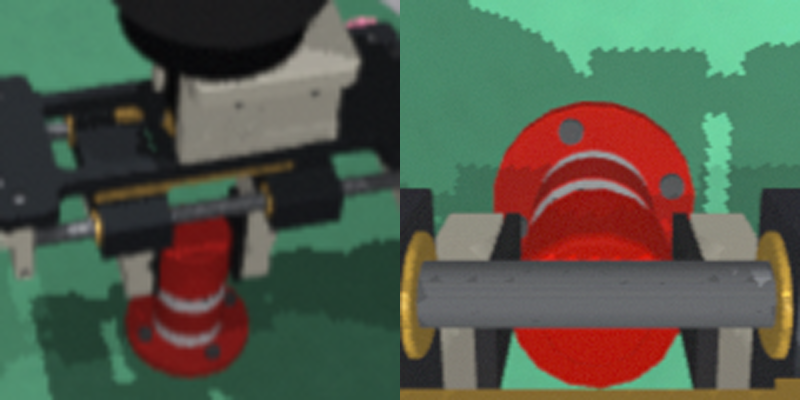

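The cap is down on the seal and the balls and black seal are covered. It sits 2–2.5 mm off-axis with about 4 N of side force, so I'll nudge it back toward the axis, keeping the press.

```bash
python3 -m inch '[{"x":-0.06,"y":-0.045,"z":0.02,"yaw":0},{"x":0,"y":0,"z":0.01,"yaw":0}]'; python3 st.py w8
```

```text
time_s: 9.27
tcp_pos: [0.5872, 0.1681, 0.0591]
eef_rot: [-179.9, 1.0, 64.0]
contact_force: [-4.2, -0.3, 4.9]
gripper_width: 0.0353
tcp [0.5872 0.1681 0.0591] [-179.88    0.97   63.96] F [-4.16 -0.26  4.87] w 0.03529019703475822
cap [0.5858 0.1684] res 0.00026 71
toolz [-0.0093 -0.0142 -0.9999]
rim [0.5855 0.168 ] 0.04517188728334792 roof to stud [-0.094 -0.06   0.002] rim to stud [-0.073 -0.058  0.001]
```

```bash
python3 -m inch '[{"x":-0.1,"y":-0.1,"z":0.08,"yaw":0},{"x":-0.06,"y":-0.06,"z":0.08,"yaw":0}]'; python3 st.py w9
```

```text
time_s: 9.48
tcp_pos: [0.5861, 0.1679, 0.0577]
eef_rot: [179.8, 0.6, 64.1]
contact_force: [0.2, -0.3, 8.7]
gripper_width: 0.0356
tcp [0.5861 0.1679 0.0577] [179.77   0.61  64.07] F [ 0.24 -0.27  8.7 ] w 0.03556571191653571
cap [0.5846 0.1681] res 0.00026 71
toolz [-0.001  -0.0114 -0.9999]
rim [0.5846 0.1678] 0.0437988771887817 roof to stud [-0.063 -0.024  0.001] rim to stud [-0.05  -0.029  0.   ]
```

```bash
python3 - <<'E'
from look import *
for i in range(6): r.capture("wrist")
look("s9","scene");look("t9","top")
s=r.get_state();print(s["time_s"],s["tcp_pos"],s["contact_force"],s["qd"].round(2))
for n in("t9",):
    f=np.load(f"pics/{n}.npz")
    for b,c,m in blobs(f["p"],22,33,25,150): print(b.tolist(),c.round(1))
E
```

```text
tcp [0.5861 0.1679 0.0578] [179.78   0.62  64.06] F [0.53 1.14 8.73] w 0.03523630720771923
tcp [0.5861 0.1679 0.0578] [179.78   0.62  64.06] F [-0.03 -0.09  8.28] w 0.035335762717453326
9.9333 [0.58605021 0.16786243 0.05782551] [0.34948693 0.28169817 8.42929363] [-0.01 -0.   -0.01  0.13  0.05  0.  ]
[44, 0, 17, 47, 560] [52.1 22.9]
[345, 156, 23, 22, 168] [354.2 168.3]
[312, 233, 15, 15, 161] [319.2 239.9]
```

Steady: 8.4 N down, almost no side force, and the yellow cap hasn't moved. Handing in.

```bash
python3 -c "from plant import r; print(r.close_job())"
```

```text
the job is handed in; nothing more can be done
None
```

I handed the job in at about 10 s with the red cap pushed onto the red-banded transmitter and still gripped and pressed down. No verdict was reported.

- **Choice of cap:** I took the true red cap, which stood between two pink look-alikes. My first grip crept up 6 mm, so I reopened and gripped lower.
- **Click:** The push peaked at about 20 N, above the 16 N you gave, and fell to about zero with the rim at seal height.
- **Press at the end:** It held steady at about 8.4 N for 0.4 s. That is roughly 2.8 mm of seal squeeze by force and 3.1 mm by height.
- **Height check that disagreed:** The wrist camera's depth, read earlier at 8 N, put the roof at 74.8 mm, against 74.2 mm from the arm's own position. This is within calibration error.
- **Position and tilt:** The tool tilt is about 0.6°. After pressing, the cap looked about 2.5 mm off the axis with 4 N of side force. A first nudge did nothing. A stronger one brought it to about 1.6 mm, just over the bore's 1.5 mm play, with almost no side force. That measurement is only good to 1 to 2 mm.
- **Other objects:** The top view showed the yellow cap where it started. I did not measure the screwdriver or the bin again; the arm worked well clear of the screwdriver and only passed near the bin at height.

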